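# Open the combination lock of the ink box and present it

### The arm

A 6-joint arm with a two-finger parallel gripper is mounted at the origin on the work surface. World frame = base frame: x ahead of the robot, y to its left, z up, the work surface at z = 0. Lengths are in mm, angles in degrees, forces in N, time in s.
With the tool pointing down it reaches from about 275 to 975 mm from the base axis. Payload 8.4 kg.
Tool frame: the origin (TCP) lies at the very end of the fingers, on their centre line; the grasp point (between the pads) lies 19 mm behind it; z points along the fingers, y is the line along which they close (so a half turn about z gives the same grasp; the last joint's range is limited). The gripper opens to 92 mm and grips with 3 to 60 N. Pads are 20 mm wide; open, the fingers measure 128 mm over their backs; the gripper's body (75 mm by 189 mm) begins 69 mm behind the grasp point.
Start: joints at [73.831, 20.225, 93.587, -0, 66.188, -0.138], TCP at [172.6, 600.697, 189.283] pointing down, gripper open.
Joint ranges: [-150.9, 150.9], [-52.94, 120.26], [3.33, 152.33], [-74.26, 254.26], [0, 154.13], [-172.89, 172.89]. Speed limits (degrees/s): [127.2, 127.2, 159.86, 180, 180, 180].

### API

Orientations are given as a 3x3 rotation matrix whose columns are the frame's x, y, z axes.
In Python, from bench import bot gives the robot as it stands.
- The arm moves only by the tool jog_arm, never from a script. Its argument "plan" is text: rows parted by semicolons, each of 6 numbers parted by spaces: the shift along the tool's x, y, z normalised to -1 to 1, where 1 is 2 cm, then the turn, a rotation vector about the tool's x, y, z normalised to -1 to 1, where 1 is 0.1 rad. In form: dx dy dz wx wy wz; .... A call has 1 to 5 rows; each row shifts and turns the commanded pose from where the row before left it, along the tool's axes as they then stand; what a row does not reach is not made up. A row lasts 1/8 s, in which the tool goes at most 62.5 mm and 10.7 degrees, less where a joint would pass 70% of its speed; a pose out of reach is approached as far as the arm can. A call with a number of a shift or a turn outside -1 to 1 is refused whole. A call with a gripper value outside its range is refused whole. "grip" is the opening, from 0 (shut) to 1 (fully open), set as the call begins (left out, the last holds). The fingers move at their own pace and stop on an object; the grip force is fixed at half the most. Time passes only in rows, so rows that do not move let the fingers close. It gives the time, the measured TCP pose, the force, the opening and the grip force at its end, in the units of the state.
- bot.observe(): the state, without advancing time (a new reading comes with each control period).
- bot.read_camera(name): name is "scene" or "top" or "wrist"; returns the picture (480x640x3 uint8, blue, green, red); there is no depth.
- bot.camera_model(name): a dict with "fx", "fy", "cx", "cy" (pixels), "world_from_camera" (4x4, takes a point from camera to world coordinates). Camera axes: x right, y down, z forward; pixel columns grow to the right and rows downward; lengths in mm; the calibration is good to about 2 mm. The wrist camera is an equidistant fisheye: a pixel r from the principal point sees the ray r / f radians off the axis. A picture is of the moment at which its call begins: read the wrist's pose just before it. camera_model takes no time and is no camera call; for the wrist camera it gives the pose at the moment of the call.
- bot.close_job(): hands the job in; it is judged then, once.
The state is a dict: "time_s": time; "qpos": joint angles; "joint_velocities": joint speeds; "effort": joint torques, N m; "position": TCP position; "ee_rot": TCP orientation; "ft_force": force on the tool from outside, world axes, zero at the start; "moment": the same for the moment, N m; "opening": finger opening in mm; "grasp_force": force on a finger pad.
Only numpy, scipy, OpenCV 4.12 (cv2) and the standard library are available. Lean on these libraries where they do the work, as an engineer would, in place of code of your own. Each camera call takes 0.05 s, during which the arm holds its last target. There are 200 camera calls.

### The job

Turn the dial of the combination lock on the blue ink box until its white pointer has clicked into the notch at the green mark, then pull the shackle fully open, towards its bow, so that its short leg comes out of the hasp eye. Then take the lock out of its nest and hold it up, level with the dial on top and more than 10 cm above its seat, with the shackle still open and the pointer still on the mark. Finish while holding it up like that, still, in the gripper; leave the tape roll, the ink jar and the white bottle where they are.

Things in the scene. Friction and masses are not known exactly. Their poses are not given: they have to be found in the camera images.
- box: Fixed blue steel ink box, 360 x 280 x 70 mm, origin under its centre, z up; lid top at z = 70 mm. The lock lies in a nest at the lid's centre: a seat 8 mm high, and low stops (15 to 16 mm above the lid) at the case's ends and corners. The case's long sides are free for fingers over their middle 50 mm, down to the lid.
- eye (a point): Centre of the hasp eye, a fixed steel eye on the lid beside the case, round the shackle's short leg. Axes as the box's. It is 7 mm thick (x), 28 mm wide (y), 37 mm high above the lid, its hole 16 mm square, centre 23 mm above the lid. While the short leg is in it the lock cannot be lifted.
- lock: Loose dark steel combination lock, 0.4 to 0.7 kg, lying dial up in the nest. Origin: centre of its case, 80 (x) x 58 (y) x 30 mm, 23 mm above the lid at the start; z up, x as the box's; shackle on the -x side; 1.5 to 2 mm of play in the nest. Green mark (17 x 7 mm) on the case's top between dial and shackle, nine white ticks at the other notches. Graspable across y (58 mm).
- dial_grip (a point): Centre of the black ribbed dial, half-way up. The dial is 42 mm across and 22 mm high, on top of the case, its axis upright and 6 mm to +x of the case's centre; the case's top is 11 mm below this point. White pointer line on its top. This frame turns with the dial: the pointer points along its -x axis.
- dial (a joint): Angle of the dial (rad), growing anticlockwise seen from above, no stops. At 0 or any whole number of turns the white pointer is at the green mark and the shackle is free; at the other notches it is blocked. Ten notches, 0.628 rad apart; a sprung click (up to about 0.06 N m) pulls the dial into the nearest notch when let go.
- bow (a point): Middle of the shackle's bow. The shackle is a level U of 10 mm round steel bar at the height of the case's centre (23 mm above the lid); the bow runs along the lock's y, straight over its middle 20 mm, 60 mm from the case when closed; legs 36 mm apart. Between bow and hasp eye are 46 mm for a finger. Moves with the shackle.
- shackle (a joint): How far the shackle is pulled out of the case, towards the lock's -x (m): 0 closed, 0.028 fully open (stop). It takes about 2 N once the dial is right, and stays where it is left; at any other notch it stops within 4 mm. Fully open, its short leg (+y side) is 4 mm or more clear of the hasp eye.
- tape_roll: Bystander: green roll of tape, 80 mm across, 24 mm high, lying on the rear left part of the box's lid. Origin at the centre of its underside.
- ink_jar: Bystander: red ink jar with black cap, 70 mm across, 85 mm high, on the table left of the box. Origin at the centre of its underside.
- squirt_bottle: Bystander: white bottle, 60 mm across, 150 mm high, on the table right of the box. Origin at the centre of its underside.

How it is judged:
By the outcome, as a careful person would: the job done as asked, in the order asked, and still so for the second after the job is handed in, while the arm keeps its last pose, push and grip.
It also fails if it takes over 72 s, if anything falls off the work surface, if the arm or the gripper's body presses on something with over 40 N, if the wrist force passes 120 N, or if a joint passes its speed limit or range.

## Working session

There is one attempt and no reset: what is moved stays moved. The work goes in short steps, Python scripts to look and compute and a tool call to move; the robot and the scene stay as the last step left them, time stands still between calls to the robot, and variables do not carry over. Pictures are saved under pics/ and viewed, at most 10 in all, crops included, and the job is handed in when it is done.

Besides the shell and the picture viewer there is one more tool, called as a command line: name --argument value ..., lists and objects as JSON in quotes. jog_arm: Moves the arm, as the interface text tells. Scaled input: -1 to 1 covers 2 cm each way for a shift and 0.1 rad each way for a turn. Its arguments: {"type":"object","properties":{"plan":{"type":"string"},"grip":{"type":"number"}},"required":["plan"]}

```bash
mkdir -p pics; ls
python3 - <<'E'
from bench import bot
import cv2,numpy as np
s=bot.observe(); print(s['time_s'],s['position'],np.round(s['ee_rot'],3).tolist(),s['ft_force'],s['opening'])
for n in ['scene','top','wrist']:
    im=bot.read_camera(n); cv2.imwrite(f'pics/{n}0.png',im); m=bot.camera_model(n); print(n,{k:np.round(v,3).tolist() for k,v in m.items()})
a=cv2.imread('pics/top0.png');cv2.imwrite('pics/both.png',np.hstack([cv2.resize(cv2.imread(f'pics/{n}0.png'),(400,300)) for n in ['scene','wrist']]))
E
```

```text
pics
0.0 [172.44393649 600.18258216 188.55932347] [[-0.961, 0.276, -0.0], [0.276, 0.961, -0.001], [0.0, -0.001, -1.0]] [-0.17314825 -0.35912905  0.3042318 ] 92.07625382733919
scene {'fx': 610.269, 'fy': 610.269, 'cx': 323.089, 'cy': 237.763, 'world_from_camera': [[0.283, 0.629, -0.724, 1433.918], [0.959, -0.195, 0.206, -167.027], [-0.012, -0.753, -0.658, 806.942], [0.0, 0.0, 0.0, 1.0]]}
top {'fx': 598.04, 'fy': 598.04, 'cx': 317.9, 'cy': 240.624, 'world_from_camera': [[-0.026, -0.987, 0.158, 459.778], [-1.0, 0.026, -0.003, 64.797], [-0.001, -0.158, -0.987, 1371.179], [0.0, 0.0, 0.0, 1.0]]}
wrist {'fx': 371.648, 'fy': 371.648, 'cx': 322.902, 'cy': 244.83, 'world_from_camera': [[0.276, 0.932, 0.233, 105.813], [0.961, -0.268, -0.068, 619.802], [-0.001, 0.243, -0.97, 382.725], [0.0, 0.0, 0.0, 1.0]]}
```

View pics/top0.png

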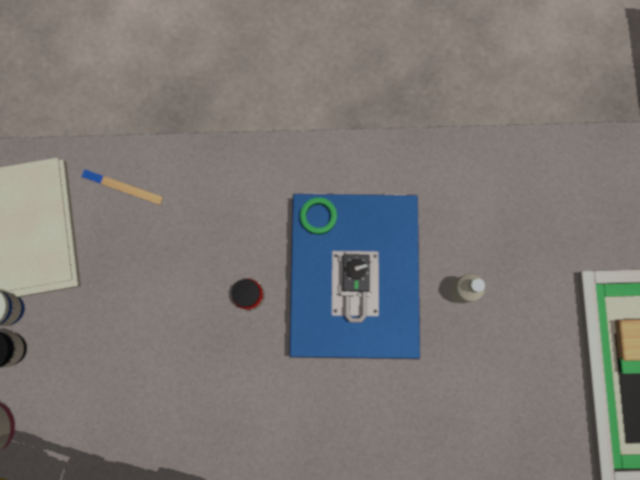

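View pics/both.png

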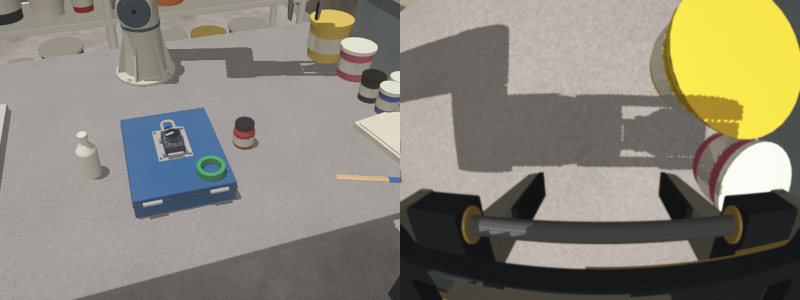

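Top view: the box spans cols 291–419 and rows 195–357. The dial is at (356,268) with its pointer to the right, the green mark at (356,285) and the bow at (356,320), so box x ≈ world x. The scene view agrees.

```bash
cat > h.py <<'E'
from bench import bot
import cv2,numpy as np
def ray(m,px,fish=False):
    W=np.array(m['world_from_camera']); x=(px[0]-m['cx'])/m['fx']; y=(px[1]-m['cy'])/m['fy']
    if fish:
        r=np.hypot(x,y); d=np.array([x/r*np.sin(r),y/r*np.sin(r),np.cos(r)]) if r>1e-9 else np.array([0,0,1.])
    else: d=np.array([x,y,1.])
    return W[:3,3],W[:3,:3]@d
def onz(m,px,z,fish=False):
    o,d=ray(m,px,fish); return o+d*(z-o[2])/d[2]
def pix(m,p):  # world point to fisheye pixel
    W=np.array(m['world_from_camera']); c=W[:3,:3].T@(np.array(p)-W[:3,3]); t=np.arctan2(np.hypot(c[0],c[1]),c[2]); h=np.hypot(c[0],c[1])
    return m['cx']+m['fx']*t*c[0]/h, m['cy']+m['fy']*t*c[1]/h
def st():
    s=bot.observe(); print(round(s['time_s'],2),np.round(s['position'],1),np.round(s['ee_rot'],3).tolist(),np.round(s['ft_force'],1),round(s['opening'],1)); return s
E
python3 - <<'E'
from h import *
im=cv2.imread('pics/top0.png'); m=bot.camera_model('top')
hsv=cv2.cvtColor(im,cv2.COLOR_BGR2HSV)
blue=cv2.inRange(hsv,(95,120,60),(125,255,255)); blue[:, :280]=0; blue[:,430:]=0
c=max(cv2.findContours(blue,0,2)[0],key=cv2.contourArea); q=cv2.boxPoints(cv2.minAreaRect(c)); 
for p in q: print('box',p,np.round(onz(m,p,70),1))
P=np.array([onz(m,p,70) for p in q]);print('c',P.mean(0))
g=cv2.inRange(hsv,(45,100,50),(80,255,255)); g[:250]=0;g[300:]=0;g[:,:335]=0;g[:,380:]=0
ys,xs=np.nonzero(g);print('mark',xs.mean(),ys.mean(),onz(m,(xs.mean(),ys.mean()),108))
print('dial',onz(m,(356,269),130),'bow',onz(m,(356,320),93))
E
```

```text
box [290. 195.] [772.1 120.3  70. ]
box [418. 195.] [ 764.7 -165.    70. ]
box [418. 357.] [ 410.2 -146.5   70. ]
box [290. 357.] [417.3 126.9  70. ]
c [591.09406179 -16.06883074  70.        ]
mark 356.0 284.5 [565.44483159 -17.18142707 108.        ]
dial [595.94499532 -16.91430494 130.        ] bow [491.43839193 -15.45391083  93.        ]
```

jog_arm --plan "-0.98 -0.8 -0.1 0 0 0;-0.98 -0.8 -0.1 0 0 0;-0.98 -0.8 -0.1 0 0 0;-0.98 -0.8 -0.1 0 0 0;-0.98 -0.8 -0.1 0 0 0"

```text
time_s: 0.78
position: [245.9, 495.0, 199.7]
ee_rot: [[-0.961, 0.277, 0.0], [0.277, 0.961, 0.0], [-0.0, 0.0, -1.0]]
ft_force: [0.8, -0.3, -0.4]
opening: 92.1
grasp_force: 0.0
```

jog_arm --plan "-0.98 -0.8 -0.1 0 0 0;-0.98 -0.8 -0.1 0 0 0;-0.98 -0.8 -0.1 0 0 0;-0.98 -0.8 -0.1 0 0 0;-0.98 -0.8 -0.1 0 0 0"

```text
time_s: 1.4
position: [317.7, 391.1, 209.6]
ee_rot: [[-0.961, 0.277, 0.0], [0.277, 0.961, 0.0], [-0.0, 0.0, -1.0]]
ft_force: [-0.1, 0.3, -0.2]
opening: 91.7
grasp_force: 0.0
```

jog_arm --plan "-0.98 -0.8 -0.1 0 0 0;-0.98 -0.8 -0.1 0 0 0;-0.98 -0.8 -0.1 0 0 0;-0.98 -0.8 -0.1 0 0 0;-0.98 -0.8 -0.1 0 0 0"

```text
time_s: 2.02
position: [389.4, 287.0, 219.6]
ee_rot: [[-0.961, 0.277, 0.0], [0.277, 0.961, 0.0], [-0.0, 0.0, -1.0]]
ft_force: [0.2, 0.1, 0.2]
opening: 91.8
grasp_force: 0.0
```

jog_arm --plan "-0.98 -0.8 0 0 0 0;-0.98 -0.8 0 0 0 0;-0.98 -0.8 0 0 0 0;-0.98 -0.8 0 0 0 0;-0.98 -0.8 0 0 0 0"

```text
time_s: 2.65
position: [461.3, 183.1, 219.6]
ee_rot: [[-0.961, 0.277, 0.0], [0.277, 0.961, 0.0], [-0.0, 0.0, -1.0]]
ft_force: [0.0, 0.8, -0.3]
opening: 92.0
grasp_force: 0.0
```

jog_arm --plan "-0.98 -0.8 0 0 0 0;-0.98 -0.8 0 0 0 0;-0.98 -0.8 0 0 0 0;-0.98 -0.8 0 0 0 0;-0.98 -0.8 0 0 0 0"

```text
time_s: 3.28
position: [533.1, 79.1, 219.6]
ee_rot: [[-0.961, 0.277, 0.0], [0.277, 0.961, 0.0], [-0.0, 0.0, -1.0]]
ft_force: [0.1, 0.8, -0.7]
opening: 91.9
grasp_force: 0.0
```

jog_arm --plan "-0.98 -0.8 0 0 0 0;-0.98 -0.8 0 0 0 0;-0.98 -0.8 0 0 0 0;-0.98 -0.8 0 0 0 0;-0.98 -0.8 0 0 0 0"

```text
time_s: 3.9
position: [605.7, -24.7, 219.5]
ee_rot: [[-0.961, 0.277, 0.0], [0.277, 0.961, 0.0], [-0.0, 0.0, -1.0]]
ft_force: [0.3, 0.0, 0.1]
opening: 91.9
grasp_force: 0.0
```

Run:
```python
from h import *
import json
s=st(); m=bot.camera_model('wrist'); im=bot.read_camera('wrist'); cv2.imwrite('pics/w1.png',im)
json.dump({k:np.array(v).tolist() for k,v in m.items()},open('w1.json','w'))
for n,p in dict(dial=(597,-16.5,130),mark=(565.4,-17,108),bow=(491,-16,93)).items(): print(n,np.round(pix(m,p)))
```

```text
3.9 [605.7 -24.7 219.5] [[-0.961, 0.277, 0.0], [0.277, 0.961, 0.0], [-0.0, 0.0, -1.0]] [0.3 0.  0.1] 91.9
dial [330. 230.]
mark [318. 189.]
bow [295. 104.]
```

View pics/w1.png

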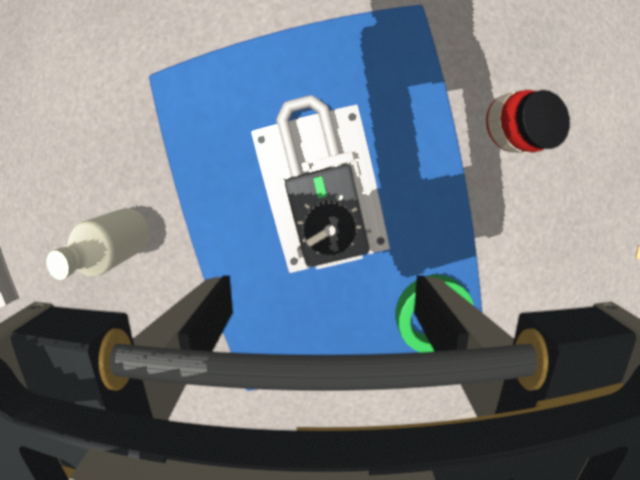

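The wrist view shows the dial at about (329,229), with its white pointer running from (332,231) to (305,246). The green mark is at (319,187) and the bow's outer edge at (303,98). All of these match the predictions to within a few pixels.

Run:
```python
from h import *
import json
im=cv2.imread('pics/w1.png'); m=json.load(open('w1.json')); hsv=cv2.cvtColor(im,cv2.COLOR_BGR2HSV)
F=lambda p,z: np.round(onz(m,p,z,True),1)
def sub(mask,x0,x1,y0,y1):
    o=np.zeros_like(mask); o[y0:y1,x0:x1]=mask[y0:y1,x0:x1]; return o
g=sub(cv2.inRange(hsv,(45,100,50),(80,255,255)),300,340,165,205); ys,xs=np.nonzero(g); print('mark',xs.mean(),ys.mean(),F((xs.mean(),ys.mean()),108))
# black dial
d=sub(cv2.inRange(im,(0,0,0),(32,32,32)),290,375,195,270)
d=cv2.morphologyEx(d,cv2.MORPH_OPEN,np.ones((5,5)));c=max(cv2.findContours(d,0,2)[0],key=cv2.contourArea); (x,y),r=cv2.minEnclosingCircle(c); print('dial',x,y,r,F((x,y),130))
# pointer
w=sub(cv2.inRange(hsv,(0,0,110),(180,90,255)),300,340,220,252)
c=max(cv2.findContours(w,0,2)[0],key=cv2.contourArea); P=np.array([F(p[0],130)[:2] for p in c]); 
mean,ev=cv2.PCACompute(P.astype(np.float32),None)[:2]; print('ptr',mean,ev[0],np.degrees(np.arctan2(ev[0][1],ev[0][0])),P.min(0),P.max(0))
# box edges / bow / plate
b=cv2.inRange(hsv,(95,120,60),(125,255,255))
pl=sub(cv2.inRange(hsv,(0,0,190),(180,50,255)),240,400,85,280); c=max(cv2.findContours(pl,0,2)[0],key=cv2.contourArea)
print('plate/bow top px',c[c[:,0,1].argmin()][0])
for p in [(303,97),(303,107),(280,125),(330,120)]: print(p,F(p,93))
for p in [(251,131),(357,105),(290,272),(388,246)]: print('plate',p,F(p,70))
cv2.imwrite('pics/crop1.png',cv2.resize(im[85:285,240:400],None,fx=3,fy=3,interpolation=cv2.INTER_CUBIC))
```

```text
mark 319.69948186528495 186.80310880829015 [564.4 -15.4 108. ]
dial 329.5 228.5 25.387104034423828 [595.9 -16.4 130. ]
ptr [[599.0769   -25.509611]] [-0.20012568  0.9797703 ] 101.544304 [593.3 -39.1] [604.6 -12.2]
plate/bow top px [306  96]
(303, 97) [486.7  -7.9  93. ]
(303, 107) [495.2 -10.4  93. ]
(280, 125) [504.5 -33.6  93. ]
(330, 120) [512.5   8.5  93. ]
plate (251, 131) [499.1 -62.9  70. ]
plate (357, 105) [503.6  37.2  70. ]
plate (290, 272) [638.8 -67.5  70. ]
plate (388, 246) [639.9  30.8  70. ]
```

View pics/crop1.png

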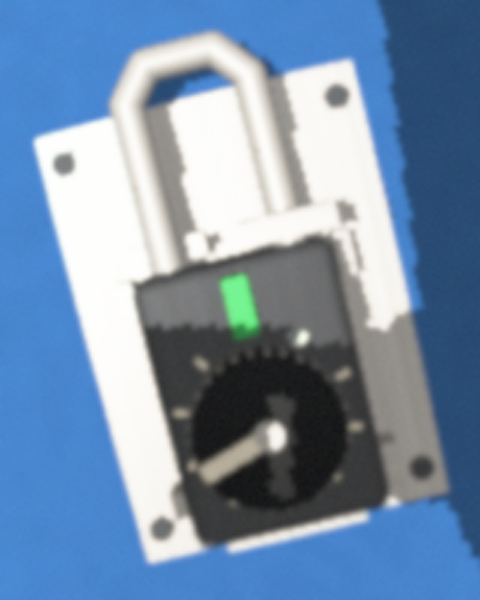

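jog_arm --plan "0.14 0.07 0.9 0 0 0;0.14 0.07 0.9 0 0 0;0.14 0.07 0.9 0 0 0;0.14 0.06 0.9 0 0 0;0 0 0.9 0 0 0"

```text
time_s: 4.58
position: [595.5, -14.3, 127.9]
ee_rot: [[-0.961, 0.276, -0.0], [0.276, 0.961, 0.0], [0.0, -0.0, -1.0]]
ft_force: [0.9, -0.3, 0.0]
opening: 92.1
grasp_force: 0.0
```

jog_arm --plan "0 0 0.5 0 0 0;0 0 0.35 0 0 0;0 0 0 0 0 0"

```text
time_s: 4.95
position: [595.9, -14.8, 112.0]
ee_rot: [[-0.961, 0.276, -0.0], [0.276, 0.961, -0.0], [0.0, -0.0, -1.0]]
ft_force: [0.5, -0.7, 0.4]
opening: 92.2
grasp_force: 0.0
```

jog_arm --plan "0 0 0 0 0 0;0 0 0 0 0 0;0 0 0 0 0 0;0 0 0 0 0 0;0 0 0 0 0 0" --grip 0.3

```text
time_s: 5.58
position: [595.9, -14.7, 112.3]
ee_rot: [[-0.961, 0.276, 0.0], [0.276, 0.961, 0.0], [-0.0, 0.0, -1.0]]
ft_force: [-0.2, 0.2, 0.3]
opening: 44.3
grasp_force: 0.0
```

jog_arm --plan "0 -0.06 0 0 0 0;0 0 0 0 0 0;0 0 0 0 0 0;0 0 0 0 0 0" --grip 0.2

```text
time_s: 6.08
position: [595.6, -15.9, 112.3]
ee_rot: [[-0.961, 0.276, 0.0], [0.276, 0.961, -0.0], [-0.0, -0.0, -1.0]]
ft_force: [-0.1, 0.2, 0.2]
opening: 18.4
grasp_force: 0.0
```

The fingers closed to 18 mm on nothing, so I'll look before going on.

Run:
```python
from h import *
s=st(); m=bot.camera_model('wrist'); im=bot.read_camera('wrist'); a=bot.read_camera('scene')
print(np.round(m['world_from_camera'],2).tolist(),s['grasp_force'])
for n,p in dict(tcp=s['position'],dial=(597,-16.5,130),mark=(564.4,-15.4,108)).items(): print(n,np.round(pix(m,p)))
cv2.imwrite('pics/w2.png',np.hstack([cv2.resize(im,(440,330)),cv2.resize(a[150:300,180:340],(352,330))]))
```

```text
6.08 [595.6 -15.9 112.3] [[-0.961, 0.276, 0.0], [0.276, 0.961, -0.0], [-0.0, -0.0, -1.0]] [-0.1  0.2  0.2] 18.4
[[0.28, 0.93, 0.23, 528.84], [0.96, -0.27, -0.07, 3.4], [-0.0, 0.24, -0.97, 306.26], [0.0, 0.0, 0.0, 1.0]] 0.0
tcp [323. 282.]
dial [322. 296.]
mark [308. 227.]
```

View pics/w2.png

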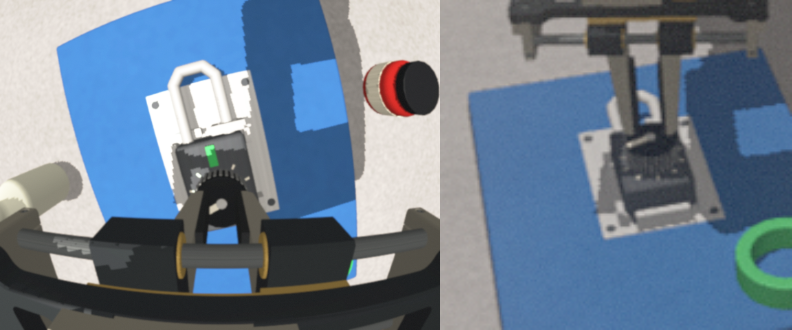

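Run:
```python
from h import *
s=st(); im=bot.read_camera('wrist'); a=bot.read_camera('scene'); print(s['opening'],s['grasp_force'])
cv2.imwrite('pics/w3.png',np.hstack([cv2.resize(im[200:340,240:410],(510,420),interpolation=cv2.INTER_CUBIC),cv2.resize(a[170:260,240:300],(280,420),interpolation=cv2.INTER_CUBIC)]))
```

```text
6.17 [595.6 -15.9 112.3] [[-0.961, 0.276, -0.0], [0.276, 0.961, -0.0], [0.0, -0.0, -1.0]] [-0.8  0.1 -0.1] 18.4
18.432904096547368 0.0
```

View pics/w3.png

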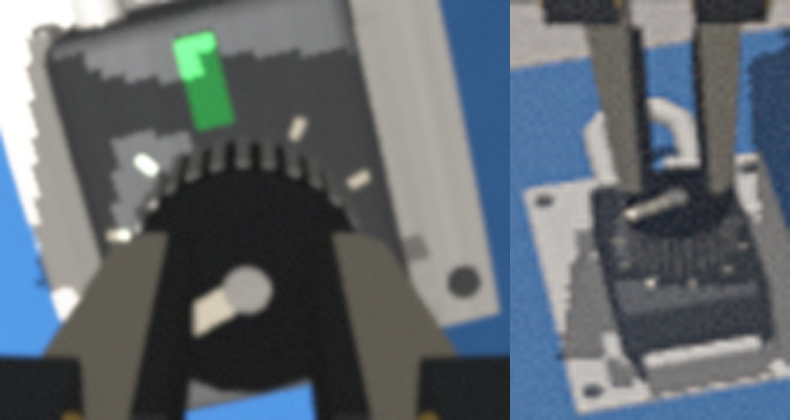

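Run:
```python
from h import *
import json
m1=json.load(open('w1.json')); m2=bot.camera_model('wrist'); s=st()
def tri(a,b):
    A=[];B=[]
    for m,p in ((m1,a),(m2,b)):
        o,d=ray(m,p,True); d/=np.linalg.norm(d); M=np.eye(3)-np.outer(d,d); A.append(M);B.append(M@o)
    x=np.linalg.lstsq(np.vstack(A),np.hstack(B),rcond=None); return np.round(x[0],1),x[1]
z3=lambda x,y:(x/3+240,y/3+200)
c3=lambda x,y:(x/3+240,y/3+85)
print('hub',tri(c3(272,435),z3(247,290)))
print('mark',tri((319.7,186.8),z3(204,80)))
print('tick',tri(c3(302,337),z3(298,128)),tri(c3(344,374),z3(358,180)))
print('screw',tri(c3(421,467),z3(464,282)))
ms=bot.camera_model('scene');W=np.array(ms['world_from_camera'])
def pr(p):
    c=W[:3,:3].T@(np.array(p)-W[:3,3]); u=ms['cx']+ms['fx']*c[0]/c[2],ms['cy']+ms['fy']*c[1]/c[2]; return np.round(((u[0]-240)*280/60+510,(u[1]-170)*420/90))
R=s['ee_rot']
for k in(9,46,-9,-46): print(k,pr(s['position']+R[:,1]*k),pr(s['position']+R[:,1]*k+R[:,2]*-19), [round(v) for v in pix(m2,s['position']+R[:,1]*k+R[:,0]*10)])
print('dial',pr((596,-16,130)),'mark',pr((564.4,-15.4,108)),pr((596,-16,108)))
```

```text
6.28 [595.6 -15.9 112.3] [[-0.961, 0.276, -0.0], [0.276, 0.961, 0.0], [0.0, 0.0, -1.0]] [-0.3 -0.  -0.1] 18.5
hub (array([596.8, -16.1, 131.5]), array([0.21364225]))
mark (array([564.4, -15.4, 107.9]), array([0.0141673]))
tick (array([577.3,  -1.2, 110.1]), array([9.58568845e-06])) (array([590.8,   7. , 107.2]), array([0.1025882]))
screw (array([632.4,  24.8,  71.2]), array([0.01631951]))
9 [702. 230.] [700. 191.] [339, 264]
46 [799. 228.] [797. 190.] [406, 264]
-9 [656. 230.] [652. 192.] [306, 264]
-46 [560. 232.] [555. 193.] [240, 264]
dial [676. 195.] mark [663. 190.] [680. 239.]
```

Run:
```python
from h import *
import json
m1=json.load(open('w1.json')); p=np.array([605.7,-24.7,219.5]); R=np.array([[-.961,.277,0],[.277,.961,0],[0,0,-1]])
for x in(0,10):
  for k in(0,10,19,25): print(x,k,[round(v) for v in pix(m1,p+R@[x,46,-k])],[round(v) for v in pix(m1,p+R@[x,-46,-k])])
im=cv2.imread('pics/w1.png'); cv2.imwrite('pics/tip.png',cv2.resize(im[250:340,190:450],(780,270),interpolation=cv2.INTER_CUBIC))
```

```text
0 0 [405, 281] [241, 281]
0 10 [408, 287] [237, 287]
0 19 [412, 293] [233, 293]
0 25 [415, 298] [231, 298]
10 0 [406, 264] [240, 264]
10 10 [410, 270] [236, 270]
10 19 [413, 275] [232, 275]
10 25 [416, 279] [229, 279]
```

View pics/tip.png

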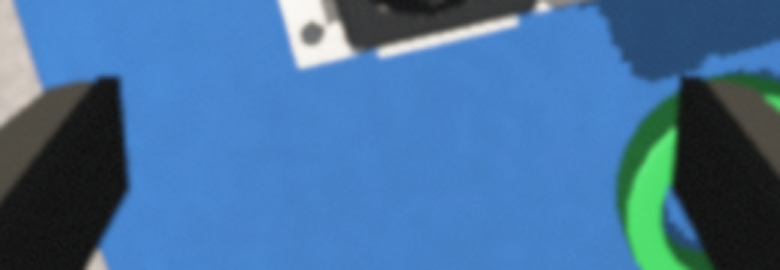

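The pad tips in view sit about 20 mm behind the reported TCP. The pads' inner corners are at (230,276) and (417,276), which fits k≈20. The scene view also shows the fingers ending at z≈131, just above the dial. I'll open, go down about 20 mm in small steps while watching the force, and close again.

jog_arm --plan "0 0 0 0 0 0;0 0 0 0 0 0;0 0 0 0 0 0;0 0 0 0 0 0;0 0 0 0 0 0" --grip 0.62

```text
time_s: 6.9
position: [595.5, -15.9, 112.3]
ee_rot: [[-0.961, 0.276, -0.0], [0.276, 0.961, 0.0], [0.0, -0.0, -1.0]]
ft_force: [-0.6, -0.6, 1.1]
opening: 56.9
grasp_force: 0.0
```

jog_arm --plan "0 0 0.2 0 0 0;0 0 0.2 0 0 0"

```text
time_s: 7.15
position: [595.5, -15.9, 104.0]
ee_rot: [[-0.961, 0.276, -0.0], [0.276, 0.961, -0.0], [0.0, -0.0, -1.0]]
ft_force: [-0.4, 0.7, 0.1]
opening: 57.0
grasp_force: 0.0
```

jog_arm --plan "0 0 0.2 0 0 0;0 0 0.2 0 0 0"

```text
time_s: 7.4
position: [595.5, -15.9, 95.9]
ee_rot: [[-0.961, 0.276, -0.0], [0.276, 0.961, -0.0], [0.0, -0.0, -1.0]]
ft_force: [0.3, -0.1, 0.4]
opening: 56.8
grasp_force: 0.0
```

jog_arm --plan "0 0 0.15 0 0 0;0 0 0 0 0 0"

```text
time_s: 7.65
position: [595.4, -15.9, 93.0]
ee_rot: [[-0.961, 0.276, -0.001], [0.276, 0.961, 0.0], [0.0, -0.0, -1.0]]
ft_force: [0.1, 0.8, -0.1]
opening: 56.7
grasp_force: 0.0
```

jog_arm --plan "0 0 0 0 0 0;0 0 0 0 0 0;0 0 0 0 0 0;0 0 0 0 0 0" --grip 0.25

```text
time_s: 8.15
position: [595.7, -16.0, 93.5]
ee_rot: [[-0.961, 0.276, 0.0], [0.276, 0.961, -0.0], [-0.0, -0.0, -1.0]]
ft_force: [-0.2, -1.0, 1.8]
opening: 41.1
grasp_force: 30.0
```

jog_arm --plan "0 0 0 0 0 1;0 0 0 0 0 1;0 0 0 0 0 1;0 0 0 0 0 1;0 0 0 0 0 1"

```text
time_s: 8.78
position: [596.1, -15.4, 93.5]
ee_rot: [[-0.709, 0.706, 0.001], [0.706, 0.709, 0.001], [-0.0, 0.001, -1.0]]
ft_force: [1.5, 2.7, -0.7]
opening: 40.7
grasp_force: 30.0
```

jog_arm --plan "0 0 0 0 0 1;0 0 0 0 0 1;0 0 0 0 0 1;0 0 0 0 0 1;0 0 0 0 0 1"

```text
time_s: 9.4
position: [596.8, -15.1, 93.6]
ee_rot: [[-0.284, 0.959, 0.002], [0.959, 0.284, 0.001], [0.0, 0.003, -1.0]]
ft_force: [2.5, 3.3, -0.1]
opening: 40.9
grasp_force: 30.0
```

jog_arm --plan "0 0 0 0 0 1;0 0 0 0 0 1;0 0 0 0 0 1;0 0 0 0 0 1;0 0 0 0 0 1"

```text
time_s: 10.02
position: [597.6, -15.3, 93.9]
ee_rot: [[0.211, 0.978, 0.004], [0.978, -0.211, 0.001], [0.002, 0.004, -1.0]]
ft_force: [4.5, 2.1, -2.1]
opening: 41.3
grasp_force: 30.0
```

jog_arm --plan "0 0 0 0 0 1;0 0 0 0 0 1;0 0 0 0 0 1;0 0 0 0 0 0.85;0 0 0 0 0 0"

```text
time_s: 10.65
position: [598.1, -15.3, 94.1]
ee_rot: [[0.561, 0.828, 0.005], [0.828, -0.561, 0.001], [0.003, 0.004, -1.0]]
ft_force: [6.2, 2.8, -0.9]
opening: 41.1
grasp_force: 30.0
```

jog_arm --plan "0 0 0 0 0 0;0 0 0 0 0 0;0 0 0 0 0 0" --grip 0.7

```text
time_s: 11.02
position: [595.2, -15.9, 93.1]
ee_rot: [[0.56, 0.829, -0.001], [0.829, -0.56, 0.0], [-0.0, -0.001, -1.0]]
ft_force: [0.4, 0.4, -0.9]
opening: 64.5
grasp_force: 0.0
```

jog_arm --plan "0 0 -1 0 0 0;0 0 -1 0 0 -1;0 0 -1 0 0 -1;0 0 -1 0 0 -1;0 0 -1 0 0 -1"

```text
time_s: 11.65
position: [595.3, -15.9, 193.8]
ee_rot: [[0.19, 0.982, -0.0], [0.982, -0.19, -0.0], [-0.0, -0.0, -1.0]]
ft_force: [-0.1, -0.2, -0.3]
opening: 64.4
grasp_force: 0.0
```

jog_arm --plan "0 -1 0 0 0 -1;0 -1 0 0 0 -0.6;0 -1 0 0 0 0;0 0 0 0 0 0"

```text
time_s: 12.15
position: [535.0, -9.4, 193.3]
ee_rot: [[0.034, 0.999, -0.001], [0.999, -0.034, 0.0], [-0.0, -0.001, -1.0]]
ft_force: [-0.1, -0.1, 0.1]
opening: 63.9
grasp_force: 0.0
```

Run:
```python
from h import *
import json
s=st(); m=bot.camera_model('wrist'); im=bot.read_camera('wrist'); cv2.imwrite('pics/w4.png',im)
json.dump({k:np.array(v).tolist() for k,v in m.items()},open('w4.json','w'))
for n,p in dict(dial=(597,-16.,130),mark=(564.4,-15.4,108),bow=(490.6,-12.7,93)).items(): print(n,np.round(pix(m,p)))
```

```text
12.15 [535.   -9.4 193.3] [[0.034, 0.999, -0.001], [0.999, -0.034, 0.0], [-0.0, -0.001, -1.0]] [-0.1 -0.1  0.1] 63.9
dial [410. 256.]
mark [363. 249.]
bow [271. 244.]
```

View pics/w4.png

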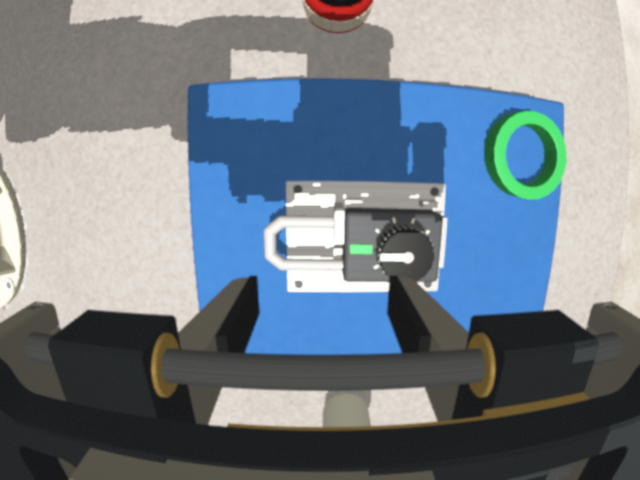

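The pointer now runs from (410,258) to (380,258), parallel to the case, towards the green mark at (361,249). The bow is at (270,244), as predicted. Next I'll straddle the bow.

jog_arm --plan "-0.08 -0.74 0.5 0 0 0;-0.08 -0.74 0.5 0 0 0;-0.08 -0.74 0.5 0 0 0;0 0 1 0 0 0;0 0 1 0 0 0" --grip 0.33

```text
time_s: 12.82
position: [492.7, -12.9, 123.0]
ee_rot: [[0.034, 0.999, 0.001], [0.999, -0.034, -0.0], [-0.0, 0.001, -1.0]]
ft_force: [0.2, -0.4, -0.8]
opening: 30.6
grasp_force: 0.0
```

jog_arm --plan "0 0 0.5 0 0 0;0 0 0 0 0 0"

```text
time_s: 13.08
position: [491.6, -12.8, 112.8]
ee_rot: [[0.034, 0.999, -0.001], [0.999, -0.034, 0.0], [-0.0, -0.001, -1.0]]
ft_force: [-0.4, -0.2, 0.5]
opening: 30.3
grasp_force: 0.0
```

Run:
```python
from h import *
s=st(); m=bot.camera_model('wrist'); im=bot.read_camera('wrist')
a=bot.read_camera('scene')
F=lambda p,z: np.round(onz(m,p,z,True),1)
for n,p in dict(bow=(490.6,-12.7,93),l1=(520,4,93),l2=(520,-32,93)).items(): print(n,np.round(pix(m,p),1))
cv2.imwrite('pics/w5.png',cv2.resize(im[170:350,200:440],(800,600),interpolation=cv2.INTER_CUBIC))
```

```text
13.07 [491.6 -12.8 112.8] [[0.034, 0.999, -0.001], [0.999, -0.034, 0.0], [-0.0, -0.001, -1.0]] [-0.4 -0.2  0.5] 30.3
bow [323.7 268.7]
l1 [372.2 240.3]
l2 [372.  296.5]
```

View pics/w5.png

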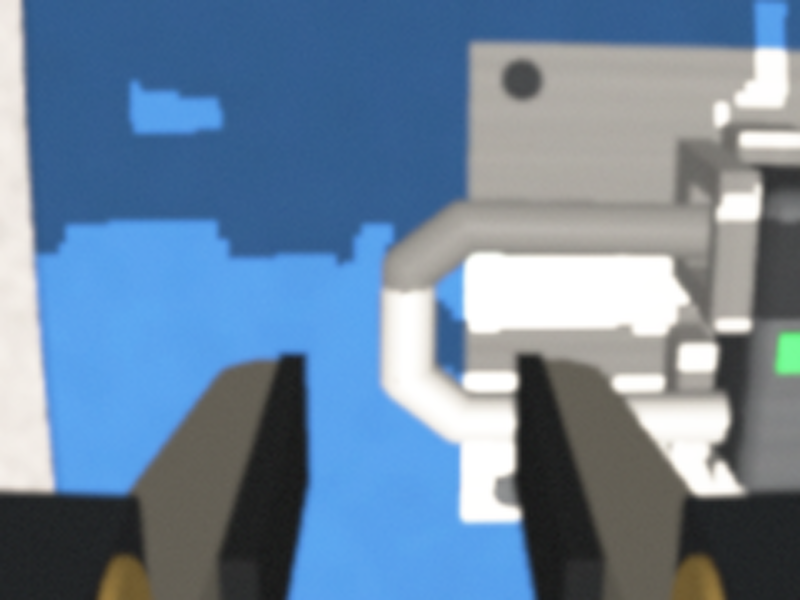

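The bow is centred at crop (408,330), within 1 mm of prediction, and the fingers straddle it. Going down.

jog_arm --plan "0.03 0 0.6 0 0 0;0 0 0.5 0 0 0;0 0 0.3 0 0 0"

```text
time_s: 13.55
position: [491.1, -12.1, 84.4]
ee_rot: [[0.034, 0.999, -0.001], [0.999, -0.034, 0.0], [-0.0, -0.001, -1.0]]
ft_force: [-0.2, -0.3, -0.8]
opening: 30.4
grasp_force: 0.0
```

jog_arm --plan "0 0 0.4 0 0 0;0 0 0.4 0 0 0;0 0 0.4 0 0 0"

```text
time_s: 13.92
position: [491.5, -12.2, 60.7]
ee_rot: [[0.034, 0.999, -0.0], [0.999, -0.034, 0.0], [0.0, -0.0, -1.0]]
ft_force: [0.5, -0.5, 0.1]
opening: 30.2
grasp_force: 0.0
```

jog_arm --plan "0 -0.3 0 0 0 0;0 -0.3 0 0 0 0;0 -0.3 0 0 0 0;0 -0.3 0 0 0 0"

```text
time_s: 14.42
position: [467.5, -11.3, 61.6]
ee_rot: [[0.034, 0.999, 0.001], [0.999, -0.034, 0.0], [0.0, 0.001, -1.0]]
ft_force: [1.3, -0.1, -1.9]
opening: 30.4
grasp_force: 1.4
```

jog_arm --plan "0 -0.2 0 0 0 0;0 -0.2 0 0 0 0;0 -0.1 0 0 0 0"

```text
time_s: 14.8
position: [457.5, -11.0, 61.4]
ee_rot: [[0.034, 0.999, 0.0], [0.999, -0.034, 0.0], [0.0, 0.0, -1.0]]
ft_force: [2.2, -0.8, 0.4]
opening: 30.3
grasp_force: 1.3
```

jog_arm --plan "0 -0.1 0 0 0 0;0 -0.1 0 0 0 0"

```text
time_s: 15.05
position: [454.2, -10.9, 61.4]
ee_rot: [[0.034, 0.999, 0.001], [0.999, -0.034, -0.0], [-0.0, 0.001, -1.0]]
ft_force: [6.0, -0.3, -0.9]
opening: 30.2
grasp_force: 2.5
```

jog_arm --plan "0 -0.05 0 0 0 0;0 -0.05 0 0 0 0"

```text
time_s: 15.3
position: [453.8, -11.0, 61.8]
ee_rot: [[0.034, 0.999, 0.004], [0.999, -0.034, -0.0], [-0.0, 0.004, -1.0]]
ft_force: [9.8, -1.0, -4.0]
opening: 30.2
grasp_force: 4.2
```

jog_arm --plan "0 -0.05 0 0 0 0;0 0 0 0 0 0"

```text
time_s: 15.55
position: [453.7, -11.0, 62.0]
ee_rot: [[0.034, 0.999, 0.006], [0.999, -0.034, -0.0], [-0.0, 0.006, -1.0]]
ft_force: [10.4, -1.3, -5.0]
opening: 30.6
grasp_force: 4.6
```

jog_arm --plan "0 0.4 0 0 0 0;0 0 -0.4 0 0 0;0 0 -1 0 0 0;0 0 -1 0 0 0;0 0 -1 0 0 0"

```text
time_s: 16.18
position: [457.6, -11.0, 130.1]
ee_rot: [[0.034, 0.999, -0.001], [0.999, -0.034, 0.0], [0.0, -0.001, -1.0]]
ft_force: [-0.5, -0.5, -0.1]
opening: 30.3
grasp_force: 0.0
```

jog_arm --plan "0 1 -1 0 0 0;0 1 -1 0 0 0;0 1 -0.6 0 0 0;0 1 0 0 0 0;0 1 0 0 0 -1" --grip 1

```text
time_s: 16.8
position: [558.3, -14.4, 181.7]
ee_rot: [[-0.068, 0.998, -0.001], [0.998, 0.068, 0.0], [0.0, -0.001, -1.0]]
ft_force: [-0.3, 0.1, -0.4]
opening: 78.1
grasp_force: 0.0
```

jog_arm --plan "0 0 0 0 0 -1;0 0 0 0 0 -1;0 0 0 0 0 -1;0 0 0 0 0 -1;0 0 0 0 0 -1"

```text
time_s: 17.42
position: [557.6, -14.4, 181.4]
ee_rot: [[-0.539, 0.842, -0.002], [0.842, 0.539, 0.0], [0.001, -0.001, -1.0]]
ft_force: [0.1, 0.9, 0.3]
opening: 92.1
grasp_force: 0.0
```

jog_arm --plan "0 0 0 0 0 -1;0 0 0 0 0 -1;0 0 0 0 0 -1;0 0 0 0 0 -1;0 0 0 0 0 -1"

```text
time_s: 18.05
position: [557.5, -14.4, 181.4]
ee_rot: [[-0.877, 0.481, -0.002], [0.481, 0.877, 0.0], [0.001, -0.001, -1.0]]
ft_force: [0.2, 0.1, 0.3]
opening: 91.7
grasp_force: 0.0
```

jog_arm --plan "0 0 0 0 0 -1;0 0 0 0 0 -1;0 0 0 0 0 -1;0 0 0 0 0 -1;0 0 0 0 0 -0.7"

```text
time_s: 18.68
position: [557.5, -14.4, 181.5]
ee_rot: [[-0.999, 0.032, -0.002], [0.032, 0.999, 0.0], [0.002, -0.0, -1.0]]
ft_force: [-0.9, 0.2, -0.3]
opening: 91.5
grasp_force: 0.0
```

Run:
```python
from h import *
import json
s=st(); m=bot.camera_model('wrist'); im=bot.read_camera('wrist'); cv2.imwrite('pics/w6.png',im)
json.dump({k:np.array(v).tolist() for k,v in m.items()},open('w6.json','w'))
for n,p in dict(dial=(597,-16.,130),mark=(564.4,-15.4,108),bow=(490.6,-12.7,93),bowopen=(462.6,-11.7,93)).items(): print(n,np.round(pix(m,p)))
```

```text
18.68 [557.5 -14.4 181.5] [[-0.999, 0.032, -0.002], [0.032, 0.999, 0.0], [0.002, -0.0, -1.0]] [-0.9  0.2 -0.3] 91.5
dial [322. 309.]
mark [321. 257.]
bow [322. 157.]
bowopen [322. 120.]
```

View pics/w6.png

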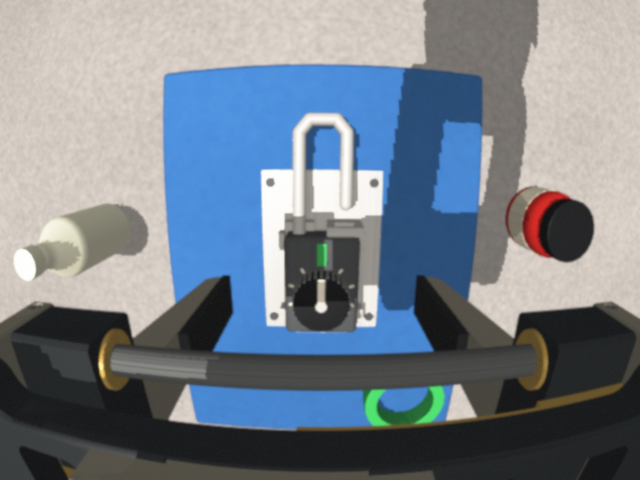

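The shackle is fully open. The bow is at (322,119) and the end of the short leg at (346,207), clear of the eye at (345,230). The pointer is on the mark. Next is the grasp across the case.

jog_arm --plan "-0.7 -0.03 0.5 0 0 0;-0.7 -0.03 0.5 0 0 0;0 0 1 0 0 0;0 0 1 0 0 0;0 0 1 0 0 0"

```text
time_s: 19.35
position: [586.9, -16.7, 99.6]
ee_rot: [[-0.999, 0.036, -0.001], [0.036, 0.999, 0.0], [0.001, -0.0, -1.0]]
ft_force: [-0.4, 0.3, -0.6]
opening: 91.7
grasp_force: 0.0
```

jog_arm --plan "0 0 0.7 0 0 0;0 0 0.6 0 0 0;0 0 0.4 0 0 0;0 0 0.25 0 0 0;0 0 0 0 0 0"

```text
time_s: 19.98
position: [586.4, -16.6, 62.2]
ee_rot: [[-0.999, 0.035, -0.0], [0.035, 0.999, 0.0], [0.0, 0.0, -1.0]]
ft_force: [0.8, 0.7, 0.4]
opening: 91.8
grasp_force: 0.0
```

jog_arm --plan "0 0 0 0 0 0;0 0 0 0 0 0;0 0 0 0 0 0;0 0 0 0 0 0;0 0 0 0 0 0" --grip 0.4

```text
time_s: 20.6
position: [586.5, -16.6, 62.5]
ee_rot: [[-0.999, 0.035, 0.0], [0.035, 0.999, -0.0], [-0.0, -0.0, -1.0]]
ft_force: [-0.1, -0.5, 2.7]
opening: 57.8
grasp_force: 30.0
```

jog_arm --plan "0 0 -0.2 0 0 0;0 0 -0.3 0 0 0;0 0 -0.4 0 0 0"

```text
time_s: 20.98
position: [586.3, -16.6, 80.5]
ee_rot: [[-0.999, 0.035, -0.0], [0.035, 0.999, 0.0], [0.0, 0.0, -1.0]]
ft_force: [1.7, 0.4, -7.4]
opening: 57.6
grasp_force: 30.0
```

jog_arm --plan "0 0 -0.5 0 0 0;0 0 -0.5 0 0 0;0 0 -0.5 0 0 0;0 0 -0.5 0 0 0;0 0 -0.5 0 0 0"

```text
time_s: 21.6
position: [586.3, -16.6, 131.0]
ee_rot: [[-0.999, 0.035, -0.0], [0.035, 0.999, -0.0], [0.0, -0.0, -1.0]]
ft_force: [0.2, 0.0, -5.8]
opening: 57.7
grasp_force: 30.0
```

jog_arm --plan "0 0 -0.6 0 0 0;0 0 -0.6 0 0 0;0 0 -0.6 0 0 0;0 0 -0.6 0 0 0;0 0 -0.6 0 0 0"

```text
time_s: 22.22
position: [586.4, -16.6, 191.1]
ee_rot: [[-0.999, 0.035, 0.0], [0.035, 0.999, -0.0], [-0.0, -0.0, -1.0]]
ft_force: [0.5, -0.2, -4.2]
opening: 57.7
grasp_force: 30.0
```

jog_arm --plan "0 0 -0.5 0 0 0;0 0 -0.3 0 0 0;0 0 -0.2 0 0 0;0 0 0 0 0 0;0 0 0 0 0 0"

```text
time_s: 22.85
position: [586.2, -16.6, 209.9]
ee_rot: [[-0.999, 0.035, -0.001], [0.035, 0.999, 0.0], [0.001, -0.0, -1.0]]
ft_force: [-0.0, -0.0, -5.3]
opening: 57.7
grasp_force: 30.0
```

Run:
```python
from h import *
import json
s=st(); print(s['grasp_force'],np.round(s['moment'],2)); m=bot.camera_model('wrist'); im=bot.read_camera('wrist'); hsv=cv2.cvtColor(im,cv2.COLOR_BGR2HSV)
def F(p,z): return np.round(onz(m,p,z,True),1)
R=np.array(s['ee_rot']); dz=s['position'][2]-62.5; print('lift',dz)
# predicted pixels for lock features if rigidly lifted
for n,p in dict(dial=(596.5,-16.2,130+dz),mark=(563.8,-15.2,108+dz),bow=(462.6,-11.7,93+dz)).items(): print(n,np.round(pix(m,p),1))
g=cv2.inRange(hsv,(45,100,40),(80,255,255)); n,l,st_,c=cv2.connectedComponentsWithStats(g)
for i in range(1,n):
    if st_[i,4]>30: print('green',st_[i],np.round(c[i],1))
w=cv2.inRange(hsv,(0,0,150),(180,70,255)); x0,y0=[int(v) for v in pix(m,(462.6,-11.7,93+dz))]
sub=w[max(0,y0-40):y0+60,x0-60:x0+60]; cols=np.nonzero(w[y0+25,x0-70:x0+70])[0]+x0-70; rows=np.nonzero(w[max(0,y0-40):y0+40,x0])[0]+max(0,y0-40); print('bow rows',rows.min() if len(rows) else None,rows,'cols',cols)
# pointer: bright blob near dial
x1,y1=[int(v) for v in pix(m,(596.5,-16.2,130+dz))]
b=np.zeros_like(w); b[y1-40:y1+15,x1-20:x1+20]=cv2.inRange(hsv,(0,0,110),(180,90,255))[y1-40:y1+15,x1-20:x1+20]
cs=cv2.findContours(b,0,2)[0]
for c in sorted(cs,key=cv2.contourArea)[-2:]: print('ptr',cv2.minAreaRect(c))
```

```text
22.85 [586.2 -16.6 209.9] [[-0.999, 0.035, -0.001], [0.035, 0.999, 0.0], [0.001, -0.0, -1.0]] [-0.  -0.  -5.3] 57.7
29.97197985649109 [ 0.04 -0.08 -0.04]
lift 147.42599274886848
dial [323.8 362.7]
mark [323.4 267.6]
bow [323.2  34.6]
green [315 244  18  40 691] [323.3 263.6]
green [383 329  10  21 123] [386.6 339.7]
green [379 387  38   8 211] [398.9 390.5]
bow rows 0 [ 0  1  2  3  4  5  6  7  8  9 10 11 12 13 14 15 16 17 18 19 20 21 22 23
 24 25 26 27 28 29 30 31 32 33 34 35 36 37 38 39 40] cols [273 274 275 276 277 278 279 280 281 282 283 284 285 286 287 288 289 290
 291 292 293 294 355 356 357 358 359 360 361 362 363 364 365 366 367 368
 369 370 371 372 373 374 375 376]
ptr ((323.0, 338.0), (32.0, 14.0), 90.0)
```

The lock is up by 147 mm and still. The green mark and the bow are within a few pixels of a rigid, level lift, and the pointer is in line with the mark. Handing in.

```bash
python3 -c "
from bench import bot
print(bot.close_job())"
```

```text
the job is handed in; nothing more can be done
None
```

I set the dial to the green mark, pulled the shackle fully open and handed in at about 23 s, with the lock held level and still in the gripper, about 147 mm above its seat; the result wasn't reported back.

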